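# Set an aluminium blank on the marking-out plate

### The job

Push the drilled aluminium bar across the marking-out plate, keeping it flat, until you feel it bear square against the adjustable steel fence, and hold a light but definite press of about 10 N there for a moment. Then slide it along the fence until its leading end meets the white scribed line, where nothing stops it (do not run past the line), and there press it lightly square to the fence once more for a moment. Never press on the bar or the fence with more than 25 N, leave the other things where they are, and leave the bar lying on the line, untouched.

Things in the scene. Friction and masses are not known exactly. Their poses are not given: they have to be found in the camera images.
- plate: Fixed dark steel marking-out plate, 220 (x) x 360 (y) x 12 mm thick, lying on the bench. Origin at the centre of its underside; z up; its top, on which the bar slides, is 12 mm above the origin. Its x axis points towards the fence. Two dark slots are drawn on it under the fence.
- rail: Fixed low dark steel rail along the plate's far edge, 20 (x) x 360 (y) x 20 mm high, origin at the centre of its underside on the plate's top face, same directions as the plate. On two brass jack screws it carries the adjustable fence, rigid and parallel to it (along y); the bar never reaches the rail itself. Force on the fence counts as force on the rail.
- fence_zone (a point): The fence is a bright steel bar, 20 (x) x 360 (y) x 25 mm high, on the plate in front of the rail, two 6 mm bolt heads on top. It is locked at a different place each time: its working (-x) face lies anywhere within 20 mm in x either side of this point (fixed to the rail, 51 mm from its origin along -x). Where exactly is not measured: it has to be felt.
- mark: White scribed line, 2 mm wide, no thickness to feel, straight across the plate at right angles to the fence and over the top of the rail. Origin on the middle of the line's width, on the plate's top face; its x axis runs along the line towards the fence, its y axis along the fence. It always lies on the -y side of the bar (to the robot's right), 25 to 150 mm from the bar's leading end.
- bar: Loose solid aluminium bar, 40 (x) x 130 (y) x 25 mm high, two dark hole marks on top, 0.25 to 0.45 kg. Lies flat on the plate, its middle 25 to 95 mm short of the fence, up to 0.25 rad askew. Origin: centre of underside; y lengthwise. Plate friction takes 1 to 5 N of the push, more if the fingers also bear down. Pushed at mid-length it turns square on the fence. Its pose may be missing while the fingers touch it.
- bar_end (a point): Middle of the lower edge of the bar's leading (-y) end face, 65 mm from the bar's origin along its -y axis. This end has to meet the line. Sliding along the fence, the bar may drift off it by some mm; leaning very slightly towards the fence keeps it snug.
- socket: Bystander: steel wrench socket, 38 mm diameter, 50 mm high, standing on the bench beyond the plate's -y end. Origin at the centre of its underside.
- fastener_box: Bystander: clear plastic fastener box with red band, 60 x 100 x 36 mm, on the bench behind the plate. Origin at the centre of its underside.
- tape: Bystander: grey roll of tape, 90 mm diameter, 24 mm high, lying on the bench beyond the plate's -y end. Origin at the centre of its underside.
- driver: Bystander: red-handled screwdriver, 200 mm long, 26 mm thick, lying on the bench beyond the plate's +y end, lengthwise roughly along the plate's x (blade towards the robot). Origin at the middle of its length, on the bench.
Mind the look-alikes: they are no part of the job. Of the things shaped like the bar, the aluminium one is meant.

How it is judged:
By the outcome, as a careful person would: the job done as asked, in the order asked, and still so for the second after the job is handed in, with the robot touching nothing.
It also fails if it takes over 72 s, if anything falls off the work surface, if the arm or the gripper's body presses on something with over 40 N, if the wrist force passes 120 N, or if a joint passes its speed limit or range.

### The arm

A 6-joint arm with a two-finger parallel gripper is mounted at the origin on the work surface. World frame = base frame: x ahead of the robot, y to its left, z up, the work surface at z = 0. Lengths are in m, angles in rad, forces in N, time in s.
With the tool pointing down it reaches from about 0.4 to 0.825 m from the base axis. Payload 7 kg.
Tool frame: the origin (TCP) lies between the finger pads; the fingertips stand 22 mm ahead of it and the grasp point (between the pads) lies 3 mm ahead of it (arm.tip_reach is the distance from the TCP to the fingertips, in m); z points along the fingers, y is the line along which they close (so a half turn about z gives the same grasp; the last joint's range is limited). The gripper opens to 88 mm and grips with 3 to 60 N. Pads are 19 mm wide; open, the fingers measure 130 mm over their backs; the gripper's body (78 mm by 193 mm) begins 47 mm behind the grasp point.
Start: joints at [-0.998, 0.359, 0.012, 0, -1.224, -0.288], TCP at [0.19, -0.648, 0.249] pointing down, gripper open.
Joint ranges: [-3.07, 3.07], [-1.43, 2.12], [-1.02, 1.25], [-3.03, 1.67], [-3.05, -0], [-3.03, 3.03]. Speed limits (rad/s): [2.39, 2.39, 3.01, 3.14, 3.14, 3.14].

### API

Orientations are given as [roll, pitch, yaw] about the fixed x, y, z axes, in that order (R = Rz(yaw) Ry(pitch) Rx(roll)).
In Python, from station import arm, viewer gives the robot as it stands. The module is installed in compiled form; this text tells all that it offers.
- The arm moves only by the tool apply_moves, never from a script. Its argument "commands" is a list that holds one entry, the list of rows, each a list of 5 numbers: the closure, from -1 (fully open) to 1 (shut), then the shift along the world's x, y, z as a fraction of full scale, then the turn about the world's z as a fraction of full scale. In form: [[[fingers, tx, ty, tz, yaw], ...]]. A call has 1 to 12 rows; each row shifts and turns the commanded pose from where the row before left it; what a row does not reach is not made up. Full scale, the value 1, is 20 cm for a shift and pi rad for a turn. A row lasts 1/10 s, in which the tool goes at most 50 mm and 8.59 degrees, less where a joint would pass 70% of its speed; a pose out of reach is approached as far as the arm can. A call with a number of a shift or a turn outside -1 to 1 is refused whole. A call with a gripper value outside its range is refused whole. The fingers move at their own pace and stop on an object; "force" is the grip in N (left out, the last holds). Time passes only in rows, so rows that do not move let the fingers close. It gives the time, the measured TCP pose, the force, the opening and the grip force at its end, in the units of the state.
- arm.get_state(): the state, without advancing time (a new reading comes with each control period).
- viewer.grab_frame(name): name is "scene" or "top" or "wrist"; returns a dict with "image" (384x512x3 uint8, blue, green, red), "mtx" (3x3 intrinsics, pixels), "rvec" (rotation vector, rad) and "tvec" (3), from world to camera coordinates, as OpenCV has them. Camera axes: x right, y down, z forward; pixel columns grow to the right and rows downward; lengths in m; the calibration is good to about 2 mm. A picture is of the moment at which its call begins. There is no depth.
- arm.job_done(): hands the job in; it is judged then, once.
The state is a dict: "t": time; "q": joint angles; "qd": joint speeds; "joint_efforts": joint torques, N m; "eef_pos": TCP position; "ee_rot": TCP orientation; "force": force on the tool from outside, world axes, zero at the start; "moment": the same for the moment, N m; "width": finger opening in m; "gripper_force": force on a finger pad.
Only numpy, scipy, OpenCV 4.12 (cv2) and the standard library are available. Lean on these libraries where they do the work, as an engineer would, in place of code of your own. Each camera call takes 0.05 s, during which the arm holds its last target. There are 200 camera calls.

## Working session

There is one attempt and no reset: what is moved stays moved. The work goes in short steps, Python scripts to look and compute and a tool call to move; the robot and the scene stay as the last step left them, time stands still between calls to the robot, and variables do not carry over. Pictures are saved under pics/ and viewed, at most 10 in all, crops included, and the job is handed in when it is done.

Besides the shell and the picture viewer there is one more tool, called after "Request:" as name(argument=value, ...) on one line, values as JSON. apply_moves: Moves the arm, as the interface text tells. Shift numbers are shares of 20 cm and turn numbers shares of pi rad, none past 1 either way. Its arguments: {"type":"object","properties":{"commands":{"type":"array","items":{"type":"array","items":{"type":"array","items":{"type":"number"}}}},"force":{"type":"number"}},"required":["commands"]}

```bash
mkdir -p pics; cat > h.py <<'E'
import cv2, numpy as np
from station import arm, viewer
def grab(n):
    f=viewer.grab_frame(n); f['R']=cv2.Rodrigues(np.array(f['rvec'],float))[0]; f['t']=np.array(f['tvec'],float).ravel(); return f
def cast(f,px,z):
    K=np.array(f['mtx']); d=f['R'].T@np.linalg.inv(K)@np.array([px[0],px[1],1.]); c=-f['R'].T@f['t']
    return c+d*(z-c[2])/d[2]
def proj(f,p):
    return cv2.projectPoints(np.array([p],float),np.array(f['rvec'],float),np.array(f['tvec'],float),np.array(f['mtx'],float),None)[0].ravel()
E
python3 - <<'E'
from h import *
for n in ('top','scene'):
    f=grab(n); im=np.array(f['image']); cv2.imwrite(f'pics/{n}0.png',cv2.resize(im,(800,600),interpolation=cv2.INTER_CUBIC)); np.savez(f'{n}0.npz',**{k:np.array(v) for k,v in f.items()})
    print(n,-f['R'].T@f['t'])
print(arm.get_state(), arm.tip_reach)
E
```

```text
top [0.53600464 0.05650025 0.91068591]
scene [1.25283175 0.34006019 0.8500035 ]
{'t': 0.1, 'q': array([-9.97919875e-01,  3.59330741e-01,  1.11436394e-02, -3.11739102e-04,
       -1.22408127e+00, -2.88097728e-01]), 'qd': array([-0.00010328, -0.00304523,  0.00311925,  0.00054545,  0.00072126,
       -0.00017684]), 'joint_efforts': array([-3.03389599e-03, -5.84162772e+01,  2.93748629e+01,  7.01565385e+00,
        1.01312526e-02, -7.38019548e-05]), 'eef_pos': array([ 0.18950163, -0.64743369,  0.24770278]), 'ee_rot': array([ 3.14009800e+00, -1.37299825e-04, -2.85691997e+00]), 'force': array([-0.15170107,  0.77111371, -0.47288339]), 'moment': array([-0.02100031,  0.01375872,  0.02539384]), 'gripper_force': 0.0, 'width': 0.08779751735412418} 0.022
```

View pics/top0.png

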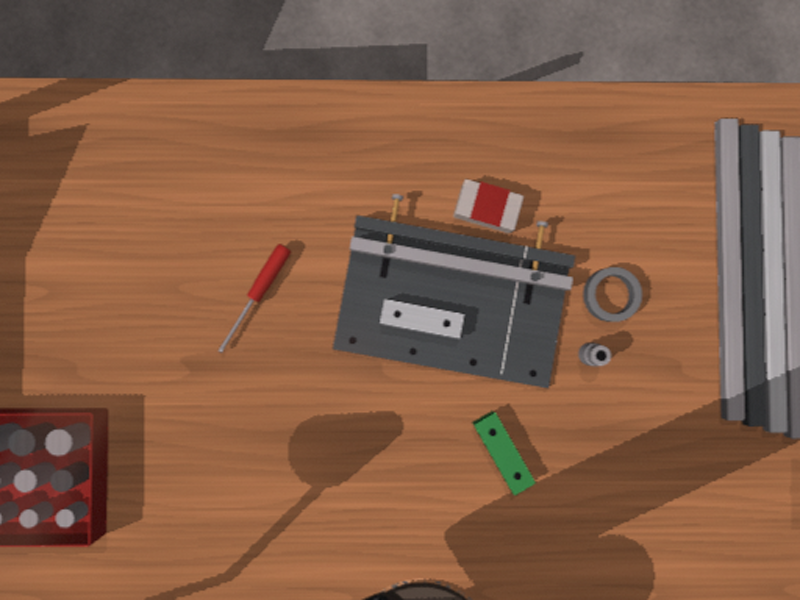

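View pics/scene0.png

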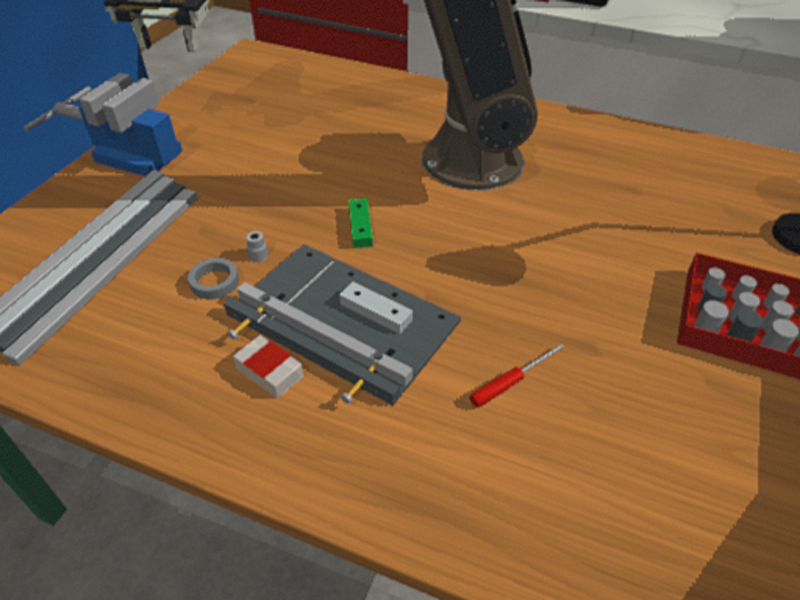

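Candidates in the top view (800x600 picture): the silver bar with two hole marks at (422,318) on the plate; a green bar on the bench at (504,453); the fence at (460,262); steel stock on the right at (720–800,280). The silver one on the plate fits the description. The scribed line runs from (526,247) to (502,373). I'll confirm the bar in a crop and measure.

```bash
cat > meas.py <<'E'
from h import *
def measure(f, verbose=True):
    im=np.array(f['image']); g=im.max(2); sat=im.max(2).astype(int)-im.min(2)
    return g,sat
E
python3 - <<'E'
from h import *
f=dict(np.load('top0.npz')); im=f['image']
c=im[130:255,205:380]; cv2.imwrite('pics/crop1.png',cv2.resize(c,None,fx=4.5,fy=4.5,interpolation=cv2.INTER_CUBIC))
g=im.max(2).astype(int); sat=g-im.min(2)
reg=np.zeros(g.shape,bool); reg[130:255,205:380]=1
m=((g>115)&(sat<25)&reg).astype(np.uint8)
cs,_=cv2.findContours(m,cv2.RETR_EXTERNAL,cv2.CHAIN_APPROX_NONE)
for k in cs:
    if cv2.contourArea(k)<8 and len(k)<15: continue
    r=cv2.minAreaRect(k); b=cv2.boxPoints(r)
    print(len(k),cv2.contourArea(k),np.round(r[0],1),np.round(r[1],1))
    for z in (0.012,0.037): print(z,[np.round(cast(f,p,z)[:2],4).tolist() for p in b])
m=((g<100)&(sat<25)&reg).astype(np.uint8)
cs,_=cv2.findContours(m,cv2.RETR_EXTERNAL,cv2.CHAIN_APPROX_NONE)
k=np.vstack([k for k in cs if len(k)>60]); r=cv2.minAreaRect(k); print('plate',r,[np.round(cast(f,p,0.012)[:2],4).tolist() for p in cv2.boxPoints(r)])
E
```

```text
37 15.5 [376.5 228.5] [9. 5.]
0.012 [[0.4943, -0.2706], [0.4942, -0.2835], [0.4712, -0.2832], [0.4712, -0.2703]]
0.037 [[0.4954, -0.2615], [0.4954, -0.2741], [0.473, -0.2738], [0.473, -0.2613]]
130 778.0 [269.5 203.5] [52.6 16. ]
0.012 [[0.5394, 0.0675], [0.5795, 0.0598], [0.5543, -0.0725], [0.5142, -0.0646]]
0.037 [[0.5393, 0.0671], [0.5783, 0.0597], [0.5538, -0.0689], [0.5148, -0.0613]]
117 50.5 [325.7 209. ] [ 1.8 59. ]
0.012 [[0.4589, -0.1307], [0.6077, -0.158], [0.6069, -0.1627], [0.4581, -0.1353]]
0.037 [[0.461, -0.1255], [0.6057, -0.152], [0.605, -0.1566], [0.4602, -0.13]]
326 921.0 [295.1 168.1] [143.4   8.4]
0.012 [[0.6605, 0.1145], [0.6818, 0.1106], [0.6148, -0.2523], [0.5934, -0.2481]]
0.037 [[0.657, 0.1129], [0.6778, 0.1091], [0.6126, -0.2437], [0.5918, -0.2396]]
123 213.5 [311.5 139. ] [18. 41.]
0.012 [[0.7363, -0.0583], [0.7367, -0.1644], [0.6899, -0.1641], [0.6897, -0.0581]]
0.037 [[0.7307, -0.0551], [0.7311, -0.1583], [0.6857, -0.1579], [0.6854, -0.0549]]
plate ((289.9413757324219, 192.81814575195312), (141.85018920898438, 86.88032531738281), 10.43747615814209) [[0.4982, 0.1433], [0.717, 0.1037], [0.6514, -0.2559], [0.4321, -0.2128]]
```

View pics/crop1.png

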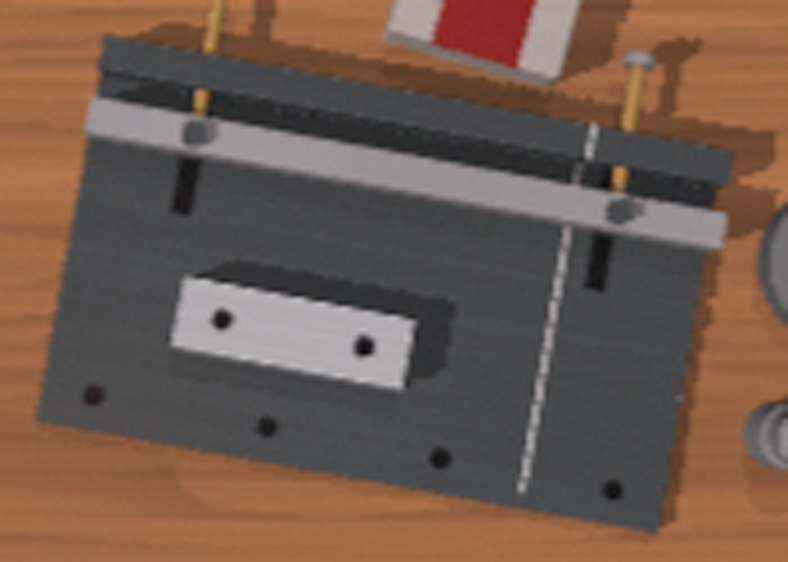

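The crop confirms the plain aluminium bar with two holes, its top centre at about (293,332) in the crop. The fence lies along the top and the line runs from (568,228) to (522,490). Working values: plate yaw ≈ -0.182, about 68 mm gap to the fence, about 81 mm from bar end to line. I'll shut the fingers and go above the spot behind the bar.

Request:
apply_moves(commands=[[[1, 0.077, 0.164, 0, -0.0075], [1, 0.077, 0.164, 0, -0.0075], [1, 0.077, 0.164, 0, -0.0075], [1, 0.077, 0.164, 0, -0.0075], [1, 0.077, 0.164, 0, -0.0075], [1, 0.077, 0.164, 0, -0.0075], [1, 0.077, 0.164, 0, -0.0075], [1, 0.077, 0.164, 0, -0.0075], [1, 0.077, 0.164, 0, -0.0075], [1, 0.077, 0.164, 0, -0.0075], [1, 0.077, 0.164, 0, -0.0075], [1, 0.077, 0.164, 0, -0.0075]]], force=20)

```text
t: 1.3
eef_pos: [0.3746, -0.2527, 0.2485]
ee_rot: [3.141, -0.0, -3.141]
force: [1.1, -0.2, 0.3]
width: 0.0015
gripper_force: 0.0
```

Request:
apply_moves(commands=[[[1, 0.077, 0.164, 0, -0.0075], [1, 0.077, 0.164, 0, -0.0075], [1, 0.077, 0.164, 0, -0.0075], [1, 0.077, 0.164, 0, -0.0075], [1, 0.077, 0.164, 0, -0.0075], [1, 0.077, 0.164, 0, -0.0075], [1, 0.077, 0.164, 0, -0.0075], [1, 0.077, 0.164, 0, -0.0075], [1, 0, 0, 0, 0], [1, 0, 0, 0, 0]]])

```text
t: 2.3
eef_pos: [0.4974, 0.0088, 0.248]
ee_rot: [-3.141, -0.001, 2.957]
force: [-1.1, -0.7, -0.6]
width: 0.0006
gripper_force: 0.0
```

```bash
python3 - <<'E'
from h import *
s=arm.get_state(); print(s['q'],s['eef_pos'],s['ee_rot'],s['force'],s['width'])
f=grab('wrist'); cv2.imwrite('pics/w1.png',f['image']); np.savez('w1.npz',**{k:np.array(v) for k,v in f.items()}); print(-f['R'].T@f['t'])
E
```

```text
[ 4.13321180e-01  6.48960324e-02 -3.69431049e-01 -1.95146110e-04
 -1.13786017e+00 -2.16880669e+00] [0.49741461 0.00879148 0.24797612] [-3.14095587e+00 -1.24921001e-03  2.95682108e+00] [-1.09470219 -0.7442804  -0.58281719] 0.0006015278283464649
[0.41647699 0.02315631 0.38525635]
```

View pics/w1.png

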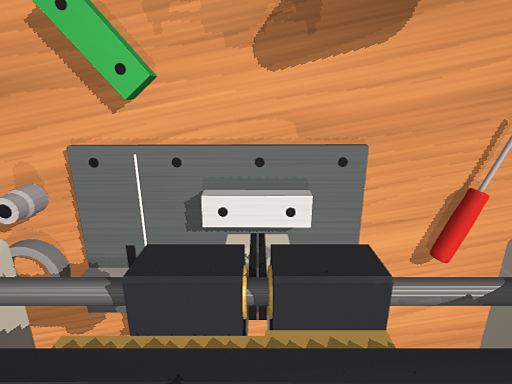

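The wrist view shows the aluminium bar at (257,209) in front of the closed fingers, the line from (136,155) to (145,243), and the green decoy at (95,40). Clearance behind the bar is good, so I'll descend.

Request:
apply_moves(commands=[[[1, 0, 0, -0.12, 0], [1, 0, 0, -0.15, 0], [1, 0, 0, -0.15, 0], [1, 0, 0, -0.15, 0], [1, 0, 0, -0.15, 0], [1, 0, 0, -0.15, 0], [1, 0, 0, -0.1, 0], [1, 0, 0, -0.05, 0], [1, 0, 0, 0, 0], [1, 0, 0, 0, 0]]])

```text
t: 3.35
eef_pos: [0.498, 0.0079, 0.0453]
ee_rot: [3.141, 0.001, 2.955]
force: [0.3, -0.2, 0.1]
width: 0.0008
gripper_force: 0.0
```

```bash
python3 - <<'E'
from h import *
for i in range(3):
    s=arm.get_state(); print(s['t'],s['eef_pos'],s['ee_rot'],s['force'])
    f=grab('wrist')
cv2.imwrite('pics/w2.png',f['image']);np.savez('w2.npz',**{k:np.array(v) for k,v in f.items()})
E
```

```text
3.35 [0.49803349 0.00792342 0.04533043] [3.14135001e+00 7.15590315e-04 2.95485220e+00] [ 0.33010005 -0.15656869  0.09248643]
3.4 [0.49833115 0.00817736 0.04565381] [3.14080196e+00 1.51117278e-03 2.95506352e+00] [1.3328085  0.56862907 0.0148427 ]
3.45 [0.49841149 0.00832213 0.04577152] [3.14048808e+00 1.88017141e-03 2.95508240e+00] [-0.12841343 -0.40089294  0.55736179]
```

View pics/w2.png

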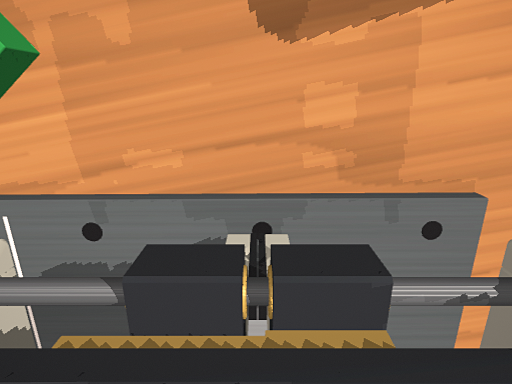

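The fingers stand just above the plate behind the bar (bar hidden behind the gripper; near plate edge at row 195). Now I push along plate x = (0.983, -0.181).

Request:
apply_moves(commands=[[[1, 0.0246, -0.0045, 0, 0], [1, 0.0246, -0.0045, 0, 0], [1, 0.0148, -0.0027, 0, 0], [1, 0.0148, -0.0027, 0, 0], [1, 0.0148, -0.0027, 0, 0], [1, 0.0148, -0.0027, 0, 0], [1, 0.0148, -0.0027, 0, 0], [1, 0.0148, -0.0027, 0, 0]]])

```text
t: 4.3
eef_pos: [0.5235, 0.0027, 0.0442]
ee_rot: [-3.14, -0.003, 2.955]
force: [-6.5, 1.5, 4.7]
width: 0.0006
gripper_force: 3.3
```

Request:
apply_moves(commands=[[[1, 0.0197, -0.0036, 0, 0], [1, 0.0197, -0.0036, 0, 0], [1, 0.0197, -0.0036, 0, 0], [1, 0.0197, -0.0036, 0, 0], [1, 0.0197, -0.0036, 0, 0], [1, 0.0197, -0.0036, 0, 0], [1, 0.0197, -0.0036, 0, 0], [1, 0.0197, -0.0036, 0, 0]]])

```text
t: 5.1
eef_pos: [0.555, -0.0031, 0.0442]
ee_rot: [-3.14, -0.003, 2.955]
force: [-6.1, 1.4, 6.0]
width: 0.0006
gripper_force: 3.3
```

```bash
cat >> h.py <<'E'
EX=np.array([0.9835,-0.181]); EY=np.array([0.181,0.9835])
def st(n=3):
    F=[]
    for i in range(n):
        s=arm.get_state(); F.append(s['force'])
        if n>1: viewer.grab_frame('top')
    F=np.mean(F,0); p=s['eef_pos']
    print('t %.2f'%s['t'],'tcp x\' %.4f y\' %.4f z %.4f'%(EX@p[:2],EY@p[:2],p[2]),'yaw %.3f'%s['ee_rot'][2],'Fx\' %.1f Fy\' %.1f Fz %.1f'%(EX@F[:2],EY@F[:2],F[2]))
def bars(f):
    im=np.array(f['image']); g=im.max(2).astype(int); sat=g-im.min(2)
    reg=np.zeros(g.shape,bool); reg[130:255,205:380]=1
    m=((g>115)&(sat<25)&reg).astype(np.uint8)
    cs,_=cv2.findContours(m,cv2.RETR_EXTERNAL,cv2.CHAIN_APPROX_NONE)
    for k in cs:
        if len(k)<60: continue
        r=cv2.minAreaRect(k); b=[cast(f,p,0.037)[:2] for p in cv2.boxPoints(r)]
        print(len(k),[(round(float(EX@p),4),round(float(EY@p),4)) for p in b])
E
python3 - <<'E'
from h import *
st(); f=grab('top'); cv2.imwrite('pics/t3.png',cv2.resize(np.array(f['image'])[130:255,205:380],None,fx=4.5,fy=4.5,interpolation=cv2.INTER_CUBIC)); bars(f)
E
```

```text
t 5.20 tcp x' 0.5474 y' 0.0977 z 0.0442 yaw 2.955 Fx' -3.1 Fy' -0.5 Fz 2.2
62 [(0.4737, -0.0397), (0.5497, -0.0402), (0.5497, -0.0451), (0.4737, -0.0446)]
99 [(0.6245, 0.2298), (0.6468, 0.2298), (0.6466, 0.1139), (0.6243, 0.114)]
```

View pics/t3.png

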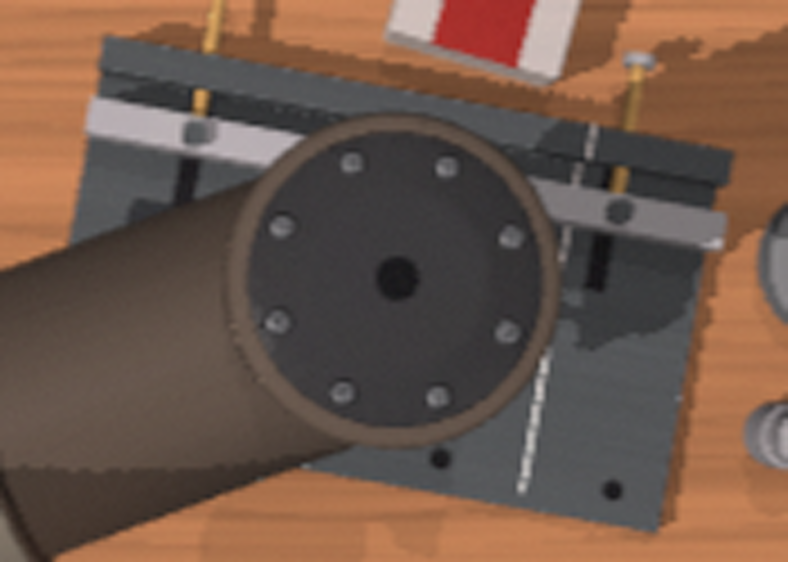

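The arm hides the bar from the top camera (gripper at (395,278) in the crop; line visible on its right). About 28 mm remain to the fence: I'll cover part of it, then go in small steps with force readings.

Request:
apply_moves(commands=[[[1, 0.0148, -0.0027, 0, 0], [1, 0.0148, -0.0027, 0, 0], [1, 0.0148, -0.0027, 0, 0], [1, 0.0148, -0.0027, 0, 0], [1, 0.0148, -0.0027, 0, 0], [1, 0.0098, -0.0018, 0, 0], [1, 0.0098, -0.0018, 0, 0]]])

```text
t: 6.0
eef_pos: [0.5757, -0.006, 0.0445]
ee_rot: [3.142, -0.0, 2.955]
force: [-1.6, 0.8, -1.4]
width: 0.0006
gripper_force: 1.0
```

Request:
apply_moves(commands=[[[1, 0.0049, -0.0009, 0, 0], [1, 0.0049, -0.0009, 0, 0], [1, 0.0049, -0.0009, 0, 0]]])

```text
t: 6.3
eef_pos: [0.5784, -0.0066, 0.0446]
ee_rot: [-3.142, -0.0, 2.955]
force: [-2.7, 0.7, -0.8]
width: 0.0004
gripper_force: 1.0
```

Request:
apply_moves(commands=[[[1, 0.0049, -0.0009, 0, 0], [1, 0.0049, -0.0009, 0, 0], [1, 0.0049, -0.0009, 0, 0]]])

```text
t: 6.6
eef_pos: [0.5814, -0.0071, 0.0446]
ee_rot: [-3.142, 0.0, 2.955]
force: [-1.0, -0.1, -0.8]
width: 0.0005
gripper_force: 1.0
```

Request:
apply_moves(commands=[[[1, 0.0049, -0.0009, 0, 0], [1, 0.0049, -0.0009, 0, 0]]])

```text
t: 6.8
eef_pos: [0.5834, -0.0075, 0.0446]
ee_rot: [-3.142, -0.0, 2.955]
force: [-3.1, 0.6, -1.0]
width: 0.0002
gripper_force: 1.0
```

Request:
apply_moves(commands=[[[1, 0.0049, -0.0009, 0, 0], [1, 0, 0, 0, 0]]])

```text
t: 7.0
eef_pos: [0.5838, -0.0077, 0.0443]
ee_rot: [-3.141, -0.001, 2.955]
force: [-4.0, 1.3, -1.2]
width: 0.0004
gripper_force: 1.8
```

Request:
apply_moves(commands=[[[1, 0.0049, -0.0009, 0, 0], [1, 0, 0, 0, 0]]])

```text
t: 7.2
eef_pos: [0.5839, -0.0078, 0.0442]
ee_rot: [-3.141, -0.002, 2.955]
force: [-7.3, 3.0, 1.9]
width: 0.0002
gripper_force: 3.7
```

The position has stopped and the force is rising: the fence. I'll step up gently to about 10 N.

Request:
apply_moves(commands=[[[1, 0.0025, -0.0004, 0, 0], [1, 0, 0, 0, 0]]])

```text
t: 7.4
eef_pos: [0.5839, -0.0078, 0.0442]
ee_rot: [-3.141, -0.003, 2.955]
force: [-8.1, 4.4, 2.9]
width: 0.0
gripper_force: 4.7
```

```bash
python3 -c "
from h import *
st(4)"
```

```text
t 7.55 tcp x' 0.5757 y' 0.0980 z 0.0442 yaw 2.955 Fx' -9.1 Fy' 2.2 Fz 2.8
```

Request:
apply_moves(commands=[[[1, 0.0035, 0.0004, 0, 0], [1, 0, 0, 0, 0], [1, 0, 0, 0, 0], [1, 0, 0, 0, 0], [1, 0, 0, 0, 0]]])

```text
t: 8.1
eef_pos: [0.5839, -0.0078, 0.0442]
ee_rot: [-3.141, -0.004, 2.955]
force: [-10.9, 5.3, 4.4]
width: 0.0006
gripper_force: 5.8
```

```bash
python3 -c "
from h import *
st(6)"
```

```text
t 8.35 tcp x' 0.5757 y' 0.0981 z 0.0443 yaw 2.955 Fx' -11.5 Fy' 2.3 Fz 5.1
```

Request:
apply_moves(commands=[[[1, 0.0015, 0.0002, 0, 0], [1, 0, 0, 0, 0], [1, 0, 0, 0, 0], [1, 0, 0, 0, 0], [1, 0, 0, 0, 0], [1, 0, 0, 0, 0], [1, 0, 0, 0, 0]]])

```text
t: 9.1
eef_pos: [0.584, -0.0078, 0.0442]
ee_rot: [-3.14, -0.005, 2.955]
force: [-13.1, 4.6, 6.2]
width: 0.0007
gripper_force: 6.4
```

Press felt and held (about 12 N at the wrist). Now I back off and go round to the +y end.

Request:
apply_moves(commands=[[[1, -0.0369, 0.0068, 0, 0], [1, -0.0369, 0.0068, 0, 0], [1, -0.0369, 0.0068, 0, 0], [1, -0.0369, 0.0068, 0, 0], [1, 0.0161, 0.0877, 0, 0], [1, 0.0161, 0.0877, 0, 0], [1, 0.0161, 0.0877, 0, 0], [1, 0.0161, 0.0877, 0, 0], [1, 0.0161, 0.0877, 0, 0], [1, 0.0161, 0.0877, 0, 0], [1, 0, 0, 0, 0], [1, 0, 0, 0, 0]]])

```text
t: 10.3
eef_pos: [0.5765, 0.1037, 0.0443]
ee_rot: [-3.141, -0.0, 2.956]
force: [0.6, -0.3, -0.5]
width: -0.0001
gripper_force: 0.0
```

```bash
python3 - <<'E'
from h import *
st(1); f=grab('top'); np.savez('t4.npz',**{k:np.array(v) for k,v in f.items()}); bars(f)
a=cv2.resize(np.array(f['image'])[130:255,205:380],(525,375),interpolation=cv2.INTER_CUBIC)
w=grab('wrist'); np.savez('w4.npz',**{k:np.array(v) for k,v in w.items()})
b=cv2.resize(np.array(w['image']),(270,202)); o=np.zeros((375,795,3),np.uint8); o[:,:525]=a; o[:202,525:]=b; cv2.imwrite('pics/m4.png',o)
E
```

```text
t 10.30 tcp x' 0.5482 y' 0.2063 z 0.0443 yaw 2.956 Fx' 0.6 Fy' -0.1 Fz -0.5
106 [(0.4737, -0.0398), (0.6056, -0.0399), (0.6056, -0.0451), (0.4737, -0.0449)]
250 [(0.5869, 0.1897), (0.6467, 0.1898), (0.647, -0.0693), (0.587, -0.0687)]
120 [(0.7291, 0.0756), (0.7477, -0.0234), (0.7029, -0.0312), (0.6845, 0.0676)]
```

View pics/m4.png

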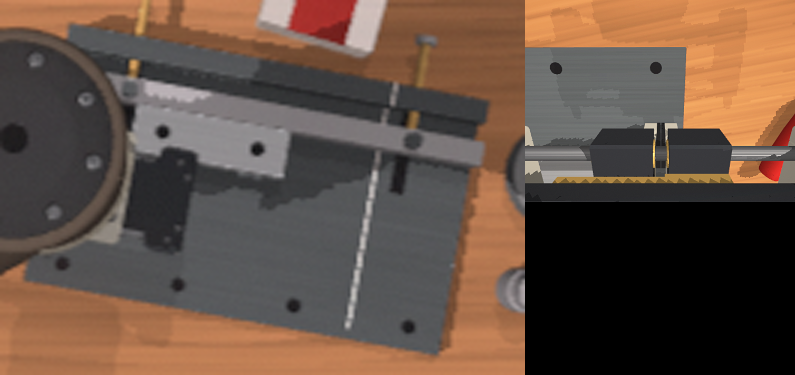

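The top picture shows the bar snug to the fence (mosaic: bar top near (210,140), leading end at (287,152)), with the line at (375,165)–(348,328) clear of the arm. I'll measure the end-to-line gap sub-pixel from intensity profiles.

```bash
cat >> h.py <<'E'
def profile(f,xs,ys,z):
    xx,yy=np.meshgrid(xs,ys); P=np.stack([xx*EX[0]+yy*EY[0],xx*EX[1]+yy*EY[1],np.full_like(xx,z)],-1).reshape(-1,3)
    uv=cv2.projectPoints(P,np.array(f['rvec'],float),np.array(f['tvec'],float),np.array(f['mtx'],float),None)[0].reshape(xx.shape+(2,)).astype(np.float32)
    g=np.array(f['image']).astype(np.float32).mean(2)
    return cv2.remap(g,uv[...,0],uv[...,1],cv2.INTER_LINEAR)
def line_y(f,x0=0.50,x1=0.575,yg=-0.047,h=0.010):
    xs=np.arange(x0,x1,.0005); ys=np.arange(yg-h,yg+h,.00025); p=profile(f,xs,ys,.012)
    out=[]
    for a in np.array_split(p,2,axis=1):
        q=a.mean(1); q=q-np.median(q); q[q<.25*q.max()]=0; out.append((q*ys).sum()/q.sum())
    return out
def end_y(f,yg,x0=0.589,x1=0.622,h=0.012,z=.037):
    xs=np.arange(x0,x1,.0005); ys=np.arange(yg-h,yg+h,.00025); p=profile(f,xs,ys,z); out=[]
    for a in np.array_split(p,2,axis=1):
        q=a.mean(1); lo,hi=q[:12].mean(),q[-12:].mean(); i=np.argmax(q>(lo+hi)/2)
        out.append(ys[i-1]+.00025*((lo+hi)/2-q[i-1])/(q[i]-q[i-1]))
    return out,(lo,hi)
E
python3 - <<'E'
from h import *
f=dict(np.load('t4.npz')); print('line',line_y(f)); print('end',end_y(f,0.033))
f=dict(np.load('top0.npz')); print('line0',line_y(f),line_y(f,.48,.60)); print('end0',end_y(f,0.033,.52,.553))
# front face (-x') of bar & fence now
f=dict(np.load('t4.npz')); xs=np.arange(.575,.66,.0025); print(np.c_[xs*1000,profile(f,xs,np.arange(.04,.06,.001),.037).mean(0)].round(0)[:16].tolist())
E
```

```text
line [np.float64(-0.04770845143107664), np.float64(-0.0477490069949638)]
end ([np.float64(0.03261954370711466), np.float64(0.03278785832814175)], (np.float32(54.075924), np.float32(143.61488)))
line0 [np.float64(-0.0477140792324016), np.float64(-0.047748447528210856)] [np.float64(-0.04775385333669984), np.float64(-0.04772750588488679)]
end0 ([np.float64(0.0328016250729561), np.float64(0.03246992628171576)], (np.float32(51.549744), np.float32(174.7007)))
[[575.0, 54.0], [577.0, 53.0], [580.0, 56.0], [582.0, 66.0], [585.0, 87.0], [587.0, 128.0], [590.0, 145.0], [592.0, 144.0], [595.0, 144.0], [597.0, 145.0], [600.0, 139.0], [602.0, 116.0], [605.0, 101.0], [607.0, 102.0], [610.0, 111.0], [612.0, 130.0]]
```

Gap is 80.4 mm, consistent across both images; the bar is square. Going in behind the +y end.

Request:
apply_moves(commands=[[[1, 0.0338, -0.0062, 0, 0], [1, 0.0338, -0.0062, 0, 0], [1, 0.0338, -0.0062, 0, 0], [1, 0.0338, -0.0062, 0, 0], [1, 0.0338, -0.0062, 0, 0], [1, 0.0338, -0.0062, 0, 0], [1, 0.0338, -0.0062, 0, 0], [1, 0.0338, -0.0062, 0, 0], [1, -0.004, -0.022, 0, 0], [1, -0.004, -0.022, 0, 0], [1, -0.004, -0.022, 0, 0], [1, 0, 0, 0, 0]]])

```text
t: 11.6
eef_pos: [0.6277, 0.0791, 0.0446]
ee_rot: [-3.141, -0.0, 2.955]
force: [1.3, 0.4, -0.6]
width: 0.0004
gripper_force: 0.0
```

```bash
python3 -c "
from h import *
st(1);f=grab('top');print(end_y(f,.033))"
```

```text
t 11.60 tcp x' 0.6031 y' 0.1914 z 0.0446 yaw 2.955 Fx' 1.2 Fy' 0.6 Fz -0.6
([np.float64(0.03240735026681797), np.float64(0.032551203664043)], (np.float32(58.60265), np.float32(153.50685)))
```

Request:
apply_moves(commands=[[[1, -0.0025, -0.0135, 0, 0], [1, -0.0025, -0.0135, 0, 0], [1, -0.0025, -0.0135, 0, 0], [1, -0.0022, -0.0153, 0, 0], [1, -0.0022, -0.0153, 0, 0], [1, -0.0022, -0.0153, 0, 0], [1, -0.0022, -0.0153, 0, 0], [1, -0.0022, -0.0153, 0, 0], [1, -0.0022, -0.0153, 0, 0], [1, -0.0022, -0.0153, 0, 0], [1, 0, 0, 0, 0]]])

```text
t: 12.75
eef_pos: [0.6232, 0.0509, 0.0446]
ee_rot: [3.141, -0.001, 2.955]
force: [-2.6, 5.6, 1.9]
width: 0.0002
gripper_force: 2.4
```

```bash
python3 -c "
from h import *
st(1);f=grab('top');
for g in (.01,.015): print(end_y(f,g))
xs=np.arange(.575,.66,.0025); print(np.c_[xs*1000,profile(f,xs,np.arange(.03,.04,.001),.037).mean(0)].round(0)[:16].tolist())"
```

```text
t 12.75 tcp x' 0.6037 y' 0.1629 z 0.0446 yaw 2.955 Fx' -3.6 Fy' 5.1 Fz 1.9
([np.float64(0.01727779098940664), np.float64(0.017029683607863264)], (np.float32(59.471333), np.float32(148.34428)))
([np.float64(0.01729216150045978), np.float64(0.017163826247444388)], (np.float32(58.70345), np.float32(154.36115)))
[[575.0, 87.0], [577.0, 86.0], [580.0, 86.0], [582.0, 90.0], [585.0, 126.0], [587.0, 196.0], [590.0, 219.0], [592.0, 218.0], [595.0, 219.0], [597.0, 218.0], [600.0, 211.0], [602.0, 177.0], [605.0, 158.0], [607.0, 157.0], [610.0, 174.0], [612.0, 188.0]]
```

Bar snug, end at y'=0.0172, target -0.0477. Sliding a further ~50 mm.

Request:
apply_moves(commands=[[[1, -0.0024, -0.0148, 0, 0], [1, -0.0036, -0.0222, 0, 0], [1, -0.0036, -0.0222, 0, 0], [1, -0.0036, -0.0222, 0, 0], [1, -0.0036, -0.0222, 0, 0], [1, -0.0036, -0.0222, 0, 0], [1, -0.0036, -0.0222, 0, 0], [1, -0.0036, -0.0222, 0, 0], [1, -0.0036, -0.0222, 0, 0], [1, -0.0036, -0.0222, 0, 0], [1, -0.0024, -0.0148, 0, 0], [1, 0, 0, 0, 0]]])

```text
t: 14.0
eef_pos: [0.6151, 0.0058, 0.0445]
ee_rot: [3.14, -0.002, 2.955]
force: [-5.3, 10.5, 3.2]
width: 0.0006
gripper_force: 4.6
```

```bash
python3 -c "
from h import *
st(1);f=grab('top');cv2.imwrite('pics/t6.png',cv2.resize(np.array(f['image'])[130:255,205:380],None,fx=4.5,fy=4.5,interpolation=cv2.INTER_CUBIC))
for g in (-.025,-.03,-.035): print(end_y(f,g))
print(line_y(f))"
```

```text
t 14.00 tcp x' 0.6039 y' 0.1170 z 0.0445 yaw 2.955 Fx' -7.1 Fy' 9.4 Fz 3.2
([np.float64(-0.027927286255115175), np.float64(-0.027612313212361184)], (np.float32(58.751423), np.float32(180.95665)))
([np.float64(-0.02703369630116502), np.float64(-0.02721021804690825)], (np.float32(99.555916), np.float32(152.6704)))
([np.float64(-0.04302163017319981), np.float64(-0.028182469429040777)], (np.float32(72.148125), np.float32(147.97594)))
[np.float64(-0.04771498350911988), np.float64(-0.04775696447144571)]
```

View pics/t6.png

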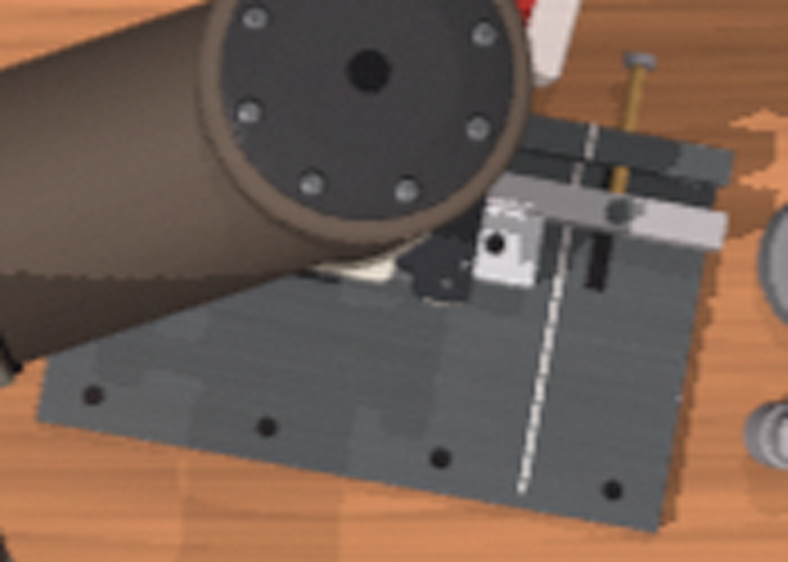

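The end (crop (540,285)) is about 19 mm short of the line and the bar is snug. I'll ease the lean and approach slower.

Request:
apply_moves(commands=[[[1, -0.0028, -0.0127, 0, 0], [1, -0.0028, -0.0127, 0, 0], [1, -0.0028, -0.0127, 0, 0], [1, -0.0028, -0.0127, 0, 0], [1, -0.0028, -0.0127, 0, 0], [1, 0, 0, 0, 0]]])

```text
t: 14.65
eef_pos: [0.6127, -0.0075, 0.0445]
ee_rot: [3.141, -0.001, 2.955]
force: [-3.6, 6.2, 1.2]
width: 0.0003
gripper_force: 2.9
```

```bash
cat >> h.py <<'E'
def end_g(f,yg,x0=0.589,x1=0.602,h=0.009,z=.037):
    xs=np.arange(x0,x1,.0005); ys=np.arange(yg-h,yg+h,.00025); q=profile(f,xs,ys,z).mean(1)
    d=np.gradient(q); i=np.argmax(d); s=slice(max(i-8,0),i+9); w=np.clip(d[s],0,None); print('end_g',(w*ys[s]).sum()/w.sum(), q[::6].round(0).tolist())
E
python3 -c "
from h import *
st(1);f=grab('top');np.savez('t7.npz',**{k:np.array(v) for k,v in f.items()})
for g in (-.038,-.041): end_g(f,g)
f=dict(np.load('t4.npz')); end_g(f,.033)"
```

```text
t 14.65 tcp x' 0.6040 y' 0.1035 z 0.0445 yaw 2.955 Fx' -4.7 Fy' 5.5 Fz 1.2
end_g -0.04306376118587949 [73.0, 85.0, 115.0, 157.0, 188.0, 204.0, 202.0, 197.0, 196.0, 197.0, 204.0, 208.0]
end_g -0.04306376118587949 [73.0, 72.0, 73.0, 85.0, 115.0, 157.0, 188.0, 204.0, 202.0, 197.0, 196.0, 197.0]
end_g 0.03235007262297127 [61.0, 61.0, 61.0, 61.0, 64.0, 81.0, 108.0, 131.0, 143.0, 145.0, 144.0, 144.0]
```

Request:
apply_moves(commands=[[[1, -0.0007, -0.0039, 0, 0], [1, -0.0007, -0.0039, 0, 0], [1, -0.0007, -0.0039, 0, 0], [1, -0.0007, -0.0039, 0, 0], [1, 0, 0, 0, 0]]])

```text
t: 15.2
eef_pos: [0.6122, -0.0104, 0.0445]
ee_rot: [3.141, -0.001, 2.955]
force: [-3.4, 6.8, 2.3]
width: 0.0002
gripper_force: 3.6
```

```bash
python3 -c "
from h import *
st(1);f=grab('top');np.savez('t8.npz',**{k:np.array(v) for k,v in f.items()})
end_g(f,-.044); print(line_y(f,.5,.57))"
```

```text
t 15.20 tcp x' 0.6040 y' 0.1006 z 0.0445 yaw 2.955 Fx' -4.6 Fy' 6.1 Fz 2.3
end_g -0.04545630499110182 [74.0, 72.0, 70.0, 69.0, 84.0, 124.0, 162.0, 191.0, 202.0, 204.0, 201.0, 198.0]
[np.float64(-0.04773359965760534), np.float64(-0.047703477227455514)]
```

Request:
apply_moves(commands=[[[1, -0.0005, -0.0027, 0, 0], [1, -0.0005, -0.0027, 0, 0], [1, -0.0005, -0.0027, 0, 0], [1, 0, 0, 0, 0]]])

```text
t: 15.65
eef_pos: [0.6119, -0.012, 0.0445]
ee_rot: [3.14, -0.001, 2.955]
force: [-3.8, 8.6, 3.1]
width: 0.0006
gripper_force: 3.7
```

```bash
python3 -c "
from h import *
st(1);f=grab('top');np.savez('t9.npz',**{k:np.array(v) for k,v in f.items()})
end_g(f,-.045); end_g(f,-.047)"
```

```text
t 15.65 tcp x' 0.6040 y' 0.0990 z 0.0445 yaw 2.955 Fx' -5.3 Fy' 7.7 Fz 3.1
end_g -0.04690099297450402 [72.0, 71.0, 69.0, 72.0, 94.0, 134.0, 169.0, 192.0, 200.0, 202.0, 204.0, 205.0]
end_g -0.04690099297450402 [65.0, 71.0, 71.0, 69.0, 69.0, 84.0, 121.0, 159.0, 185.0, 199.0, 202.0, 204.0]
```

Request:
apply_moves(commands=[[[1, -0.0005, -0.0025, 0, 0], [1, 0, 0, 0, 0], [1, 0.0057, 0.0307, 0, 0], [1, 0.0057, 0.0307, 0, 0], [1, 0.0057, 0.0307, 0, 0], [1, 0.0057, 0.0307, 0, 0], [1, 0, 0, 0.15, 0], [1, 0, 0, 0.2, 0], [1, 0, 0, 0.2, 0], [1, 0, 0, 0.2, 0], [1, 0, 0, 0.15, 0], [1, 0, 0, 0.1, 0]]])

```text
t: 16.9
eef_pos: [0.6178, 0.0113, 0.2477]
ee_rot: [3.14, 0.003, 2.955]
force: [-0.4, -0.1, 0.1]
width: 0.0006
gripper_force: 0.0
```

```bash
python3 -c "
from h import *
st(1);f=grab('top');end_g(f,-.046); end_g(f,-.046,.588,.595)"
```

```text
t 16.90 tcp x' 0.6055 y' 0.1230 z 0.2477 yaw 2.955 Fx' -0.4 Fy' -0.2 Fz 0.1
end_g -0.04745588560661981 [77.0, 78.0, 76.0, 75.0, 93.0, 140.0, 185.0, 215.0, 225.0, 225.0, 221.0, 208.0]
end_g -0.047265793766723845 [88.0, 88.0, 84.0, 82.0, 97.0, 134.0, 181.0, 209.0, 223.0, 223.0, 222.0, 219.0]
```

End at about -0.0474 against line centre -0.0477. I'll move above the place behind the bar's mid-length and check with the wrist camera.

Request:
apply_moves(commands=[[[1, -0.097, -0.1156, 0, 0], [1, -0.097, -0.1156, 0, 0], [1, -0.097, -0.1156, 0, 0], [1, -0.097, -0.1156, 0, 0], [1, 0, 0, 0, 0], [1, 0, 0, 0, 0]]])

```text
t: 17.55
eef_pos: [0.5393, -0.0818, 0.2448]
ee_rot: [3.141, 0.001, 2.954]
force: [0.9, -0.1, -0.2]
width: 0.0003
gripper_force: 0.0
```

```bash
python3 - <<'E'
from h import *
st(1);w=grab('wrist'); np.savez('w10.npz',**{k:np.array(v) for k,v in w.items()})
print(-w['R'].T@w['t'])
print([proj(w,[*(a*EX+b*EY),.037]).round(0).tolist() for a,b in((.586,-.0475),(.586,.0825))],proj(w,[*(.55*EX-.0477*EY),.012]))
cv2.imwrite('pics/w10.png',cv2.resize(np.array(w['image'])[120:300,80:330],(800,576),interpolation=cv2.INTER_CUBIC))
E
```

```text
t 17.55 tcp x' 0.5452 y' 0.0172 z 0.2448 yaw 2.954 Fx' 0.9 Fy' 0.0 Fz -0.2
[ 0.45810327 -0.0672748   0.38193565]
[[203.0, 205.0], [314.0, 204.0]] [204.22294682 169.69494041]
```

View pics/w10.png

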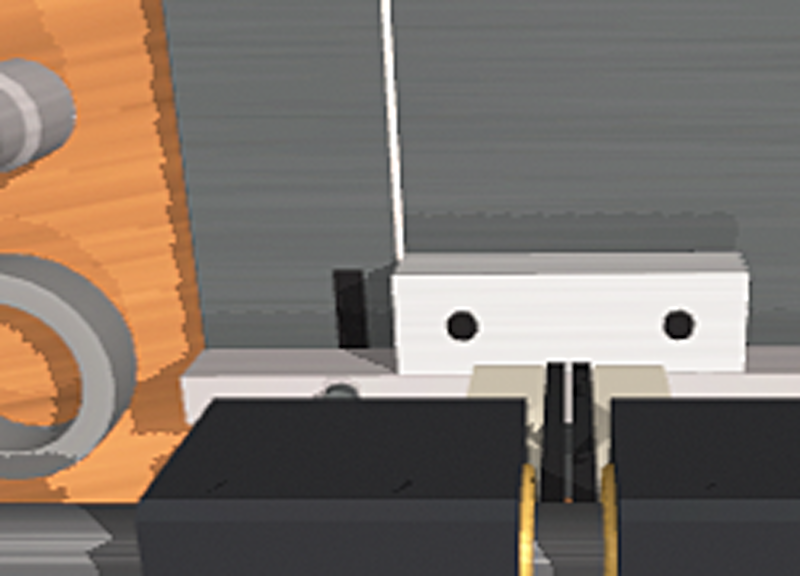

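The line (x≈395–404 at row 258 of the crop) runs right into the bar's lower leading corner (399,258): the end lies on the line and the bar is flush to the fence. Now down for the second press.

Request:
apply_moves(commands=[[[1, 0, 0, -0.12, 0], [1, 0, 0, -0.15, 0], [1, 0, 0, -0.15, 0], [1, 0, 0, -0.15, 0], [1, 0, 0, -0.15, 0], [1, 0, 0, -0.15, 0], [1, 0, 0, -0.1, 0], [1, 0, 0, -0.033, 0], [1, 0, 0, 0, 0], [1, 0, 0, 0, 0]]])

```text
t: 18.6
eef_pos: [0.5404, -0.0811, 0.0447]
ee_rot: [3.141, 0.001, 2.956]
force: [0.4, -0.8, 1.2]
width: 0.0006
gripper_force: 0.0
```

Request:
apply_moves(commands=[[[1, 0.0246, -0.0045, 0, 0], [1, 0.0246, -0.0045, 0, 0], [1, 0.0246, -0.0045, 0, 0], [1, 0.0246, -0.0045, 0, 0], [1, 0.0148, -0.0027, 0, 0], [1, 0.0098, -0.0018, 0, 0], [1, 0, 0, 0, 0], [1, 0, 0, 0, 0]]])

```text
t: 19.4
eef_pos: [0.5639, -0.086, 0.0439]
ee_rot: [-3.142, -0.0, 2.955]
force: [0.7, -0.1, -0.5]
width: 0.0003
gripper_force: 0.0
```

```bash
python3 -c "
from h import *
st(1)"
```

```text
t 19.40 tcp x' 0.5701 y' 0.0175 z 0.0439 yaw 2.955 Fx' 0.7 Fy' 0.1 Fz -0.5
```

Contact is expected at x'≈0.5757, 5.6 mm more.

Request:
apply_moves(commands=[[[1, 0.0049, -0.0009, 0, 0], [1, 0.0049, -0.0009, 0, 0], [1, 0.0049, -0.0009, 0, 0], [1, 0.0049, -0.0009, 0, 0], [1, 0.0049, -0.0009, 0, 0], [1, 0, 0, 0, 0]]])

```text
t: 20.0
eef_pos: [0.569, -0.0869, 0.0439]
ee_rot: [-3.142, 0.0, 2.955]
force: [-0.1, -0.1, -0.3]
width: 0.0004
gripper_force: 0.0
```

Request:
apply_moves(commands=[[[1, 0.0049, -0.0009, 0, 0], [1, 0, 0, 0, 0]]])

```text
t: 20.2
eef_pos: [0.5692, -0.087, 0.0438]
ee_rot: [-3.141, -0.001, 2.955]
force: [-2.9, 1.9, 1.5]
width: 0.0003
gripper_force: 1.6
```

Request:
apply_moves(commands=[[[1, 0.0049, -0.0009, 0, 0], [1, 0, 0, 0, 0]]])

```text
t: 20.4
eef_pos: [0.5693, -0.0871, 0.0437]
ee_rot: [-3.141, -0.003, 2.955]
force: [-6.2, 3.2, 4.8]
width: 0.0006
gripper_force: 3.4
```

Request:
apply_moves(commands=[[[1, 0.004, 0, 0, 0], [1, 0.003, 0.0002, 0, 0], [1, 0, 0, 0, 0], [1, 0, 0, 0, 0], [1, 0, 0, 0, 0]]])

```text
t: 20.9
eef_pos: [0.5693, -0.0871, 0.0437]
ee_rot: [-3.141, -0.005, 2.955]
force: [-10.4, 5.2, 8.4]
width: -0.0001
gripper_force: 5.6
```

```bash
python3 -c "
from h import *
st(5)"
```

```text
t 21.10 tcp x' 0.5757 y' 0.0173 z 0.0436 yaw 2.955 Fx' -10.9 Fy' 2.5 Fz 8.8
```

Request:
apply_moves(commands=[[[1, 0.0015, 0, 0.003, 0], [1, 0.001, 0, 0, 0], [1, 0, 0, 0, 0], [1, 0, 0, 0, 0], [1, 0, 0, 0, 0], [1, 0, 0, 0, 0], [1, 0, 0, 0, 0], [1, 0, 0, 0, 0]]])

```text
t: 21.95
eef_pos: [0.5694, -0.0872, 0.0437]
ee_rot: [-3.141, -0.006, 2.954]
force: [-9.9, 4.2, 4.9]
width: 0.0
gripper_force: 5.4
```

```bash
python3 -c "
from h import *
st(4)"
```

```text
t 22.10 tcp x' 0.5757 y' 0.0173 z 0.0437 yaw 2.954 Fx' -10.6 Fy' 2.5 Fz 5.5
```

Request:
apply_moves(commands=[[[1, 0.003, -0.0002, 0.001, 0], [1, 0, 0, 0, 0], [1, 0, 0, 0, 0], [1, 0, 0, 0, 0], [1, 0, 0, 0, 0], [1, 0, 0, 0, 0], [1, 0, 0, 0, 0]]])

```text
t: 22.85
eef_pos: [0.5694, -0.0872, 0.0437]
ee_rot: [-3.14, -0.007, 2.954]
force: [-11.6, 5.1, 4.3]
width: 0.0004
gripper_force: 6.1
```

Request:
apply_moves(commands=[[[1, -0.0246, 0.0045, 0, 0], [1, -0.0369, 0.0068, 0, 0], [1, -0.0369, 0.0068, 0, 0], [1, -0.0369, 0.0068, 0, 0], [1, 0, 0, 0.1, 0], [1, 0, 0, 0.2, 0], [1, 0, 0, 0.2, 0], [1, 0, 0, 0.2, 0], [1, 0, 0, 0.2, 0], [1, 0, 0, 0.1, 0], [1, 0, 0, 0, 0], [1, 0, 0, 0, 0]]])

```text
t: 24.05
eef_pos: [0.546, -0.0821, 0.2449]
ee_rot: [3.141, 0.001, 2.955]
force: [-1.2, -0.2, -1.3]
width: 0.0003
gripper_force: 0.0
```

```bash
python3 - <<'E'
from h import *
st(1);w=grab('wrist')
cv2.imwrite('pics/w11.png',cv2.resize(np.array(w['image'])[120:300,80:330],(800,576),interpolation=cv2.INTER_CUBIC))
E
```

```text
t 24.05 tcp x' 0.5518 y' 0.0181 z 0.2449 yaw 2.955 Fx' -1.1 Fy' -0.4 Fz -1.3
```

View pics/w11.png

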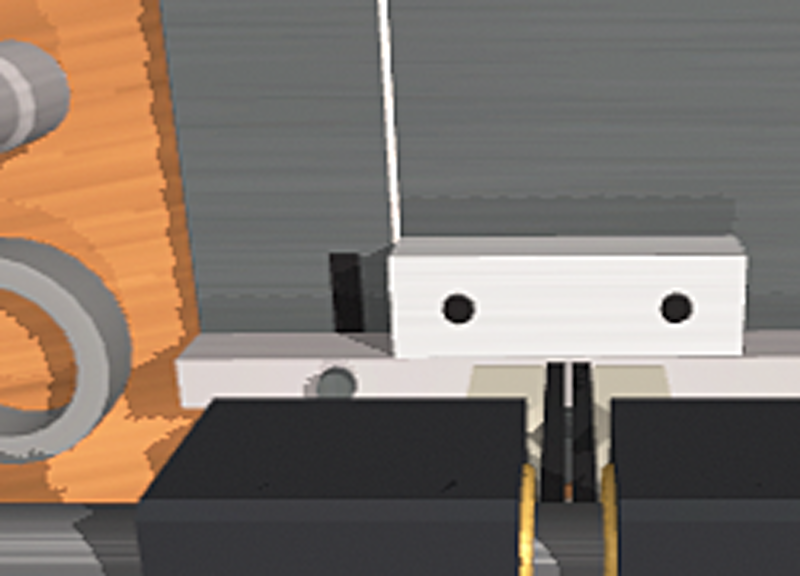

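The line (x≈392–401 at row 242) still runs into the bar's lower leading corner (≈396,242), and the bar lies flush on the fence with nothing touching it. Handing in.

```bash
python3 -c "
from h import *
print(arm.job_done())"
```

```text
the job is handed in; nothing more can be done
None
```

The job is handed in: I pressed the bar square to the fence, slid it to the scribed line and pressed it again, each press about 10–13 N at the wrist. It lies untouched with its leading end on the line, handed in at about 24 s of the 72 s limit.

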